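# Find the hidden rib under the deck

### The job

One of the four white deck boards is backed by a hidden yellow rib, whose ends stick out at the front and back; the other boards are soft. Press that board down firmly with the gripper's fingertips until it stops giving and goes stiff against the rib, and let it up again. Then stand the brass weight upright on that same board, over the rib, to mark it, and let go.

Things in the scene. Friction and masses are not known exactly. Their poses are not given: they have to be found in the camera images.
- ribbed_board_unit: The white board with the rib, one of four like boards side by side (170 long in x, 62 wide in y, 65 mm apart) in a low blue-grey deck of 180 x 288 mm; board tops 41 mm above the worktop. Its yellow rib, 26 mm wide, sticks out 28 mm at front and back (tops at 31 mm). Origin: mid-board, 33 mm below its top; x along the board, away from the robot, y across, z up. Order, place and yaw vary.
- ribbed_board (a joint): How far this board is pressed down, in m: 0 when left alone. It sinks on springs for 4 mm (under 1 N to start, about 4 N at the end), then rests hard on the rib; a press of 6 to 12 N is plenty. The other boards have the same springs but no rib and sink 11 mm. It springs back when let go; the brass weight alone sinks it about 2 mm.
- brass_weight: Brass check weight, about 200 g, round, 30 mm in diameter, 51 mm high, with a narrower knob on top; stands on the worktop to the left of the deck, near a red rubber bulb and a small vial with a black cap (the three swap places). Origin: centre of its underside; z up along its axis. Its lower body, 30 mm across, can be gripped about 25 mm above its underside.
Things that resemble listed ones, but are neither listed nor needed, are in the scene too. What is shaped like the brass_weight but purple is not meant.

How it is judged:
By the outcome, as a careful person would: the job done as asked, in the order asked, and still so for the second after the job is handed in, with the robot touching nothing.
It also fails if it takes over 54 s, if anything falls off the work surface, if the arm or the gripper's body presses on something with over 40 N, if the wrist force passes 120 N, or if a joint passes its speed limit or range.

### The arm

A 7-joint arm with a two-finger parallel gripper is mounted at the origin on a cart in front of the work surface, level with it; the furniture and walls round the work are solid. World frame = base frame: x ahead of the robot, y to its left, z up, the work surface at z = 0. Lengths are in m, angles in degrees, forces in N, time in s.
With the tool pointing down it reaches from about 0.425 to 0.875 m from the base axis. Payload 4.7 kg.
Tool frame: the origin (TCP) lies at the very end of the fingers, on their centre line; the grasp point (between the pads) lies 19 mm behind it; z points along the fingers, y is the direction in which the jaws open and shut (so a half turn about z gives the same grasp; the last joint's range is limited). The gripper opens to 87 mm and grips with 3 to 60 N. Pads are 19 mm wide; open, the fingers measure 117 mm over their backs; the gripper's body (75 mm by 190 mm) begins 51 mm behind the grasp point.
Start: joints at [69.964, 18.392, -4.016, 83.108, 1.295, 78.541, -3.26], TCP at [0.231, -0.607, 0.223] pointing down, gripper open.
Joint ranges: [-163.93, 163.93], [-17.29, 119.83], [-79.2, 71.16], [3.27, 140.29], [-89.18, 269.18], [5.43, 117.66], [-154.24, 154.24]. Speed limits (degrees/s): [147.25, 147.25, 180, 180, 180, 180, 180].

### API

Orientations are given as [roll, pitch, yaw] about the fixed x, y, z axes, in that order (R = Rz(yaw) Ry(pitch) Rx(roll)).
In Python, from cell import monitor, read_camera, camera_info, env, look_for gives the robot as it stands.
- The arm moves only by the tool servo_tool, never from a script. Its argument "commands" is one flat list of numbers, 6 for each row, row after row: the shift along the tool's x, y, z in mm, then the turn, a rotation vector about the tool's x, y, z in degrees. A call has 1 to 10 rows; each row shifts and turns the commanded pose from where the row before left it, along the tool's axes as they then stand; what a row does not reach is not made up. A row lasts 1/10 s, in which the tool goes at most 50 mm and 8.59 degrees, less where a joint would pass 70% of its speed; a pose out of reach is approached as far as the arm can. A call is refused whole if a number of a shift passes 50 or a number of a turn 8.59, either way. A call with a gripper value outside its range is refused whole. "jaw" is the finger opening in mm, from 0 to 87, set as the call begins (left out, the last holds). The fingers move at their own pace and stop on an object; "newtons" is the grip in N (left out, the last holds). Time passes only in rows, so rows that do not move let the fingers close. It gives the time, the measured TCP pose, the force and the opening at its end, in the units of the state.
- monitor.get_obs(): the state, without advancing time (a new reading comes with each control period).
- read_camera(name): name is "side" or "top" or "wrist"; returns (picture, depth): 420x560x3 uint8, red, green, blue; 420x560 float32, m along the optical axis (not along the pixel's ray), 0 where there is no reading.
- camera_info(name): a dict with "camera_matrix" (3x3 intrinsics, pixels), "R" (3x3) and "t" (3): a world point X has camera coordinates R X + t; the wrist camera has in their place "T_tool_cam" (4x4, takes a point from camera to tool coordinates, whose origin is the TCP and whose axes are the flange's). Camera axes: x right, y down, z forward; pixel columns grow to the right and rows downward; lengths in m; the calibration is good to about 2 mm. The wrist camera is an equidistant fisheye: a pixel r from the principal point sees the ray r / f radians off the axis. A picture is of the moment at which its call begins: read the wrist's pose just before it. camera_info takes no time and is no camera call.
- env.sign_off(): hands the job in, once; it reports no verdict.
Trained networks look in the newest picture that a camera, given by its name, has taken for a name from the list of things; names that differ only in an ending like _2 or _b are one class to them, and where a whole thing is asked for, a point or a joint stands for the part that bears it (a point fixed in the world has none). Each returns a list of dicts, best first, with "conf" (0 to 1); they miss things now and then, are a little off and sometimes report something else, mostly with a low value. They report only what shows in the picture. A call takes as long as a camera call. They do not tell look-alikes from the thing itself.
- look_for(camera, label): "box" ([left, top, width, height] in pixels, round what is visible of it).
The state is a dict: "time_s": time; "qpos": joint angles; "joint_velocities": joint speeds; "effort": joint torques, N m; "tool_pos": TCP position; "tool_rot": TCP orientation; "force": force on the tool from outside, world axes, zero at the start; "wrist_torque": the same for the moment, N m; "grip_width": finger opening in m.
Only numpy, scipy, OpenCV 4.12 (cv2) and the standard library are available. Lean on these libraries where they do the work, as an engineer would, in place of code of your own. Each camera call takes 0.05 s, during which the arm holds its last target.

## Working session

There is one attempt and no reset: what is moved stays moved. The work goes in short steps, Python scripts to look and compute and a tool call to move; the robot and the scene stay as the last step left them, time stands still between calls to the robot, and variables do not carry over. Pictures are saved under pics/ and viewed, and the job is handed in when it is done.

Besides the shell and the picture viewer there is one more tool, called after "Call:" as name(argument=value, ...) on one line, values as JSON. servo_tool: Moves the arm, as the interface text tells. Its arguments: {"type":"object","properties":{"commands":{"type":"array","items":{"type":"number"}},"jaw":{"type":"number"},"newtons":{"type":"number"}},"required":["commands"]}

```bash
mkdir -p pics; ls
python3 - <<'E'
from cell import monitor, read_camera, camera_info, env, look_for
import cv2
o=monitor.get_obs(); print(o)
for n in ("top","side"):
    p,d=read_camera(n); cv2.imwrite(f"pics/{n}0.png",p[:,:,::-1]); i=camera_info(n); print(n,i)
    import numpy as np; np.save(f"{n}0.npy",d)
    for l in ("ribbed_board_unit","brass_weight"): print(l,look_for(n,l)[:3])
E
```

```text
pics
{'time_s': 0.0, 'qpos': array([69.96285018, 18.44006045, -4.01395699, 83.17624966,  1.29496008,
       78.54032409, -3.26065517]), 'joint_velocities': array([ 0.03823083,  0.07248619, -0.0269257 ,  0.05410844, -0.06235006,
        0.01635549,  0.06569516]), 'effort': array([-9.14632728e-04, -4.91288280e+01, -4.04120665e-01, -3.12534535e+01,
       -6.41111028e-02,  4.37076890e-02,  1.39880594e-04]), 'tool_pos': array([ 0.23103287, -0.60695344,  0.22143815]), 'tool_rot': array([-1.79888602e+02,  6.25354150e-03,  2.08447782e+01]), 'force': array([0.00576715, 0.67647653, 0.0402019 ]), 'wrist_torque': array([0.00254841, 0.00348362, 0.04622934]), 'grip_width': 0.08704687424034009}
top {'camera_matrix': array([[482.03479505,   0.        , 285.97286166],
       [  0.        , 482.03479505, 202.67150606],
       [  0.        ,   0.        ,   1.        ]]), 'R': array([[ 6.56077434e-03, -9.99977266e-01,  1.55700325e-03],
       [-9.86210267e-01, -6.72792257e-03, -1.65360346e-01],
       [ 1.65367062e-01, -4.50640672e-04, -9.86231987e-01]]), 't': array([0.04020745, 0.44098047, 0.90052659
[... 157 characters left out ...]
22.6, 24.7, 16.2], 'conf': 0.59}, {'box': [177.5, 209.4, 11.5, 19.5], 'conf': 0.46}]
side {'camera_matrix': array([[418.28975205,   0.        , 279.5968001 ],
       [  0.        , 418.28975205, 208.12567017],
       [  0.        ,   0.        ,   1.        ]]), 'R': array([[-0.94450841, -0.32829439,  0.01125406],
       [-0.17001253,  0.45924011, -0.8718912 ],
       [ 0.28106867, -0.8254219 , -0.4895703 ]]), 't': array([0.43520807, 0.10812051, 0.85740835])}
ribbed_board_unit [{'box': [243.9, 179.1, 90.5, 24.0], 'conf': 0.89}]
brass_weight [{'box': [256.2, 264.6, 11.5, 28.4], 'conf': 0.75}, {'box': [247.2, 297.7, 20.5, 32.3], 'conf': 0.66}, {'box': [288.7, 258.9, 19.3, 22.6], 'conf': 0.65}]
```

View pics/top0.png

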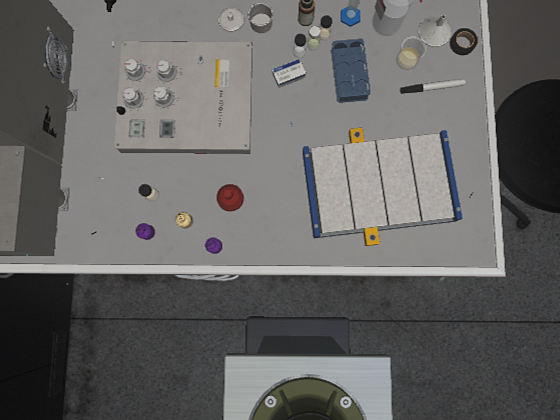

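View pics/side0.png

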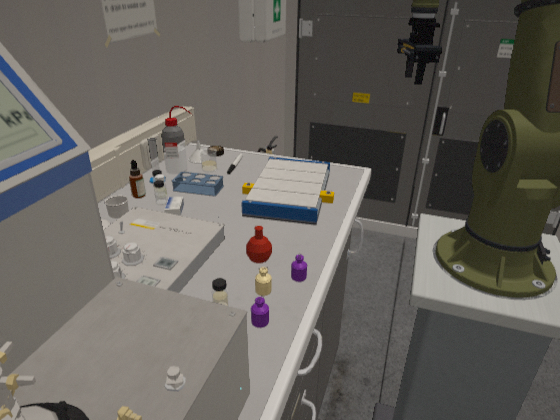

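Run:
```python
import cv2
a=cv2.imread("pics/top0.png")[100:290,110:420]; cv2.imwrite("pics/top0z.png",cv2.resize(a,None,fx=2.5,fy=2.5,interpolation=cv2.INTER_CUBIC))
a=cv2.imread("pics/side0.png")[150:350,180:400]; cv2.imwrite("pics/side0z.png",cv2.resize(a,None,fx=3,fy=3,interpolation=cv2.INTER_CUBIC))
```

```text
(no output)
```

View pics/top0z.png

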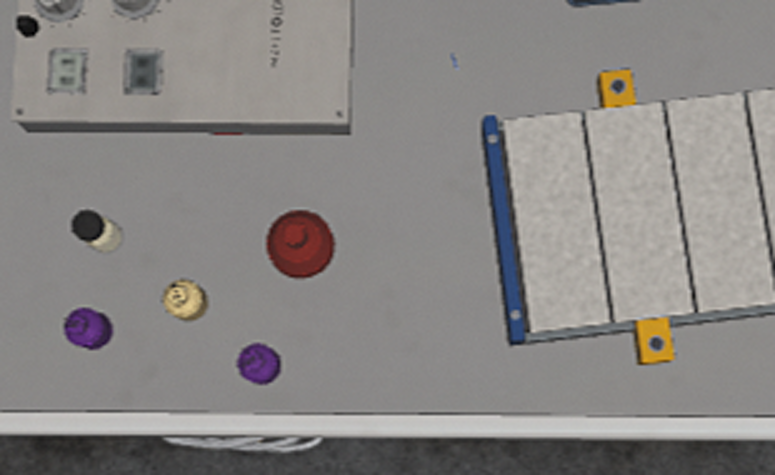

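View pics/side0z.png

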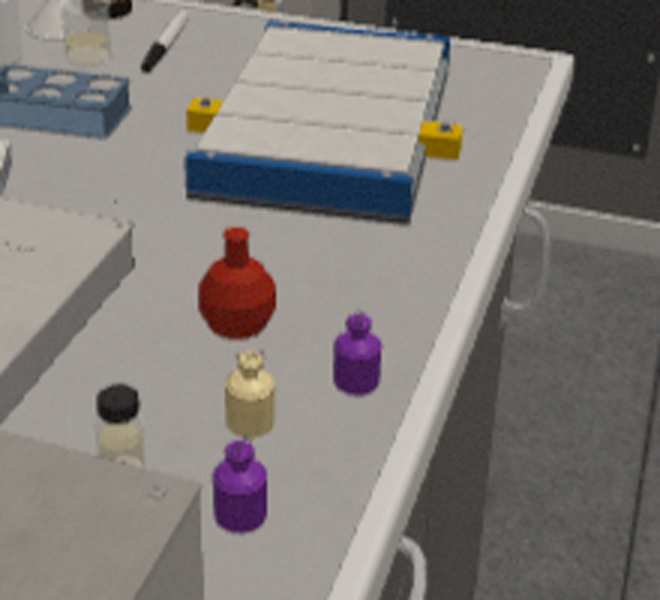

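```bash
cat > h.py <<'E'
import numpy as np,cv2
from cell import *
def unproj(n,u,v,z):  # intersect pixel ray with world plane z
    i=camera_info(n);K=i["camera_matrix"];R=i["R"];t=i["t"]
    d=R.T@np.linalg.inv(K)@np.array([u,v,1.]);c=-R.T@t
    return c+d*(z-c[2])/d[2]
def cloud(n,D):
    i=camera_info(n);K=i["camera_matrix"];R=i["R"];t=i["t"]
    v,u=np.mgrid[:420,:560]
    P=np.stack([(u-K[0,2])/K[0,0]*D,(v-K[1,2])/K[1,1]*D,D],-1)
    return (P-t)@R
def proj(n,X):
    i=camera_info(n);p=i["camera_matrix"]@(i["R"]@X+i["t"]);return p[:2]/p[2]
E
python3 - <<'E'
from h import *
D=np.load("top0.npy");W=cloud("top",D)
p=cv2.imread("pics/top0.png");h=cv2.cvtColor(p,cv2.COLOR_BGR2HSV)
# rib tabs
m=((h[...,0]>15)&(h[...,0]<30)&(h[...,1]>170)&(h[...,2]>120)).astype(np.uint8)
n,l,s,c=cv2.connectedComponentsWithStats(m)
for k in range(1,n):
    if s[k,4]>20: 
        q=W[l==k]; top=q[:,2]>0.025
        print(s[k],c[k],np.median(q,0),unproj("top",*c[k],0.031),[np.round((q[top].min(0)+q[top].max(0))/2,4),q[top].ptp(0) if hasattr(q,'ptp') else np.ptp(q[top],0)])
# white boards top
m2=(abs(W[...,2]-0.041)<0.006)&(W[...,1]<-0.0)&(W[...,0]<0.8)&(h[...,1]<40)&(h[...,2]>110)
m2=m2.astype(np.uint8);n,l,s,c=cv2.connectedComponentsWithStats(m2);k=1+np.argmax(s[1:,4]);print(s[k])
mm=cv2.morphologyEx((l==k).astype(np.uint8),cv2.MORPH_CLOSE,np.ones((7,7)));
pts=np.argwhere(mm)[:,::-1]
xy=np.array([unproj("top",u,v,0.041)[:2] for u,v in pts],np.float32);print(cv2.minAreaRect(xy),np.median(W[mm>0],0))
# brass
r=W[200:240,165:205].reshape(-1,3);r=r[r[:,2]>0.025];print("brass",len(r),np.median(r,0),r.max(0),r.min(0))
for z in (.0,.02,.03,.05):print(z,unproj("top",184,219,z), unproj("side",263,282,z))
for z in (0,.051):print(proj("top",np.array([unproj("top",184,219,.05)[0],unproj("top",184,219,.05)[1],z])))
for nm,u,v in(("vial",147,190),("pur1",145,231),("pur2",213,245),("red",230,197)):print(nm,unproj("top",u,v,.04))
E
```

```text
[215  60   4  27  55] [216.4         71.92727273] [0.70843069 0.18571142 0.04359027] [0.71230245 0.18748384 0.031     ] [array([0.7048, 0.1855, 0.0437]), array([0.05752883, 0.00532874, 0.00633471])]
[350 128  14  15 135] [356.26666667 135.35555556] [ 0.57779856 -0.0960481   0.03164762] [ 0.57936915 -0.09678614  0.031     ] [array([ 0.4405, -0.0333,  0.4938]), array([0.30962239, 0.15385532, 0.93434258])]
[364 227  15  18 175] [371.25714286 235.42285714] [ 0.38101078 -0.1215398   0.03160646] [ 0.37853186 -0.12226531  0.031     ] [array([ 0.3404, -0.046 ,  0.4942]), array([0.10928418, 0.17916353, 0.93351913])]
[ 311  144   43   89 2687]
((0.4703735113143921, -0.04531792551279068), (0.1700080782175064, 0.06114445626735687), 7.168853759765625) [ 0.4676497  -0.0455941   0.04164323]
brass 195 [0.406189   0.2422399  0.03413996] [0.42183195 0.25864364 0.96098621] [0.28571824 0.04357923 0.02515176]
0.0 [0.41218746 0.24781663 0.        ] [0.41654513 0.22280617 0.        ]
0.02 [0.40955538 0.24356605 0.02      ] [0.40758495 0.24551695 0.02      ]
0.03 [0.40823935 0.24144076 0.03      ] [0.40310486 0.25687234 0.03      ]
0.05 [0.40560728 0.23719018 0.05      ] [0.39414468 0.27958312 0.05      ]
[189.15860511 222.28714034]
[183.89117007 218.93065194]
vial [0.46329057 0.31361611 0.04      ]
pur1 [0.38322373 0.31310862 0.04      ]
pur2 [0.35727505 0.18190375 0.04      ]
red [0.4505646  0.15185954 0.04      ]
```

```bash
cat >> h.py <<'E'
from scipy.spatial.transform import Rotation as Ro
def plan(pos,yaw,step=45,n=None,rpy=None):
    o=monitor.get_obs();p=np.array(o["tool_pos"]);R=Ro.from_euler("xyz",o["tool_rot"],degrees=True)
    T=Ro.from_euler("xyz",[180,0,yaw],degrees=True)
    rv=(R.inv()*T).as_rotvec(degrees=True);pos=np.array(pos)
    n=n or int(max(1,np.ceil(np.linalg.norm(pos-p)*1000/step),np.ceil(np.linalg.norm(rv)/8)))
    r=np.round(rv/n,1);rows=[]
    for k in range(n):
        s=np.round(R.inv().apply((pos-p))*1000/(n-k),1); s=np.round(s)if n>3 else s
        rows.append([*s,*r]);p=p+R.apply(s)/1000;R=R*Ro.from_rotvec(r,degrees=True)
    print(n,"end",p.round(4),R.as_euler("xyz",degrees=True).round(2))
    for i in range(0,n,10):print(",".join(f"{x:g}" for q in rows[i:i+10] for x in q))
def st():
    o=monitor.get_obs();print(o["time_s"],o["tool_pos"].round(4),o["tool_rot"].round(2),o["force"].round(2),round(o["grip_width"]*1000,1),o["qpos"].round(1))
E
python3 - <<'E'
from h import *
plan([.479,-.110,.15],97.2)
E
```

```text
13 end [ 0.4792 -0.1098  0.1504] [-1.7999e+02 -3.0000e-02  9.7540e+01]
31,-29,6,-0,-0,-5.9,34,-26,6,-0,-0,-5.9,37,-22,6,-0,-0,-5.9,39,-18,5,-0,-0,-5.9,40,-14,6,-0,-0,-5.9,42,-10,5,-0,-0,-5.9,42,-5,6,-0,-0,-5.9,43,-1,5,-0,-0,-5.9,43,4,6,-0,-0,-5.9,42,8,5,-0,-0,-5.9
41,12,6,-0,-0,-5.9,39,16,5,-0,-0,-5.9,38,20,5,-0,-0,-5.9
```

Call:
servo_tool(commands=[31, -29, 6, 0, 0, -5.9, 34, -26, 6, 0, 0, -5.9, 37, -22, 6, 0, 0, -5.9, 39, -18, 5, 0, 0, -5.9, 40, -14, 6, 0, 0, -5.9, 42, -10, 5, 0, 0, -5.9, 42, -5, 6, 0, 0, -5.9, 43, -1, 5, 0, 0, -5.9, 43, 4, 6, 0, 0, -5.9, 42, 8, 5, 0, 0, -5.9], jaw=0, newtons=20)

```text
time_s: 1.3
tool_pos: [0.423, -0.2229, 0.1666]
tool_rot: [180.0, 0.0, 80.1]
force: [1.1, -1.0, 0.2]
grip_width: 0.0148
```

Call:
servo_tool(commands=[41, 12, 6, 0, 0, -5.9, 39, 16, 5, 0, 0, -5.9, 38, 20, 5, 0, 0, -5.9, 0, 0, 0, 0, 0, 0, 0, 0, 0, 0, 0, 0])

```text
time_s: 1.8
tool_pos: [0.4794, -0.1092, 0.1505]
tool_rot: [-180.0, 0.0, 97.7]
force: [-0.4, -0.4, -1.3]
grip_width: 0.0002
```

Run:
```python
from h import *
p,d=read_camera("wrist");cv2.imwrite("pics/w1.png",p[:,:,::-1]);np.save("w1.npy",d)
p,d=read_camera("top");cv2.imwrite("pics/t1.png",p[:,:,::-1])
st();plan([.479,-.110,.06],97.2)
```

```text
1.9 [ 0.4788 -0.1114  0.1506] [-1.7997e+02  4.0000e-02  9.7410e+01] [ 0.39  1.02 -0.51] 0.7 [ 42.7   3.7 -33.7 109.5   2.3  67.5  15.7]
3 end [ 0.479 -0.11   0.06 ] [-1.7997e+02  4.0000e-02  9.7110e+01]
0.5,0.1,30.2,-0,0,0.1,0.5,0.1,30.2,-0,0,0.1,0.4,0.2,30.2,-0,0,0.1
```

View pics/w1.png

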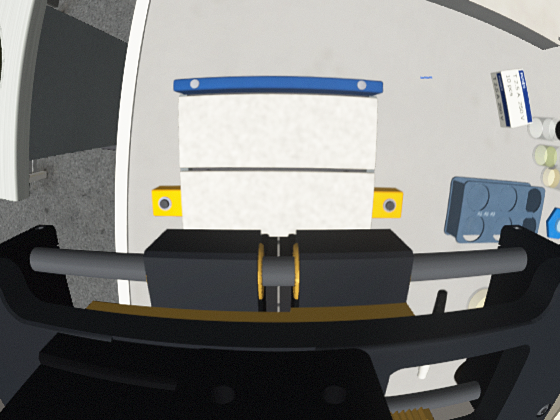

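The wrist view shows the yellow tabs at (167,203) and (387,203), in line with the second board from the left. The fingers are over it, so I'll descend and press.

Call:
servo_tool(commands=[0, 0, 30, 0, 0, 0, 0, 0, 30, 0, 0, 0, 0, 0, 30, 0, 0, 0, 0, 0, 10, 0, 0, 0, 0, 0, 0, 0, 0, 0])

```text
time_s: 2.4
tool_pos: [0.4778, -0.111, 0.0494]
tool_rot: [-179.8, -0.1, 97.4]
force: [-0.0, 0.0, 0.6]
grip_width: 0.0006
```

Call:
servo_tool(commands=[0, 0, 5, 0, 0, 0, 0, 0, 3, 0, 0, 0, 0, 0, 0, 0, 0, 0, 0, 0, 0, 0, 0, 0])

```text
time_s: 2.8
tool_pos: [0.4798, -0.1102, 0.0432]
tool_rot: [179.9, 0.0, 97.5]
force: [-0.5, 0.5, -0.1]
grip_width: 0.0001
```

Run:
```python
from h import *
st()
```

```text
2.8 [ 0.4798 -0.1102  0.0432] [1.7994e+02 4.0000e-02 9.7540e+01] [-0.47  0.55 -0.08] 0.1 [ 40.8  11.7 -33.4 115.5   7.9  54.9  11. ]
```

Call:
servo_tool(commands=[0, 0, 3, 0, 0, 0, 0, 0, 0, 0, 0, 0, 0, 0, 0, 0, 0, 0])

```text
time_s: 3.1
tool_pos: [0.48, -0.1102, 0.04]
tool_rot: [179.9, 0.0, 97.5]
force: [1.7, 0.6, 1.8]
grip_width: 0.0001
```

Call:
servo_tool(commands=[0, 0, 1, 0, 0, 0, 0, 0, 0, 0, 0, 0, 0, 0, 0, 0, 0, 0])

```text
time_s: 3.4
tool_pos: [0.4799, -0.1102, 0.0389]
tool_rot: [179.9, 0.0, 97.5]
force: [1.7, 0.6, 3.0]
grip_width: 0.0006
```

Call:
servo_tool(commands=[0, 0, 1, 0, 0, 0, 0, 0, 0, 0, 0, 0, 0, 0, 0, 0, 0, 0])

```text
time_s: 3.7
tool_pos: [0.4799, -0.1102, 0.0378]
tool_rot: [179.9, 0.0, 97.5]
force: [2.3, -0.2, 2.8]
grip_width: 0.0007
```

Call:
servo_tool(commands=[0, 0, 1, 0, 0, 0, 0, 0, 0, 0, 0, 0, 0, 0, 0, 0, 0, 0])

```text
time_s: 4.0
tool_pos: [0.4799, -0.1102, 0.0373]
tool_rot: [179.9, 0.0, 97.5]
force: [1.5, -0.5, 8.7]
grip_width: 0.0006
```

Call:
servo_tool(commands=[0, 0, 0.3, 0, 0, 0, 0, 0, 0, 0, 0, 0, 0, 0, 0, 0, 0, 0])

```text
time_s: 4.3
tool_pos: [0.4799, -0.1102, 0.0373]
tool_rot: [180.0, 0.1, 97.5]
force: [-0.2, -0.5, 10.4]
grip_width: 0.0007
```

Call:
servo_tool(commands=[0, 0, -5, 0, 0, 0, 0, 0, -10, 0, 0, 0, 0, 0, -40, 0, 0, 0, 0, 0, -50, 0, 0, 0, 0, 0, 0, 0, 0, 0])

```text
time_s: 4.8
tool_pos: [0.4825, -0.1104, 0.1471]
tool_rot: [179.6, 0.2, 97.5]
force: [-0.2, -0.2, 0.5]
grip_width: 0.0006
```

Run:
```python
from h import *
st()
plan([.409,.2425,.16],97.2)
```

```text
4.8 [ 0.4825 -0.1104  0.1471] [179.55   0.25  97.55] [-0.19 -0.16  0.52] 0.6 [ 43.    4.  -34.2 109.7   2.6  66.6  15.4]
9 end [0.4094 0.2421 0.1604] [179.55   0.25  97.55]
40,-3,-2,0,0,0,40,-3,-2,0,0,0,40,-3,-2,0,0,0,40,-3,-1,0,0,0,40,-3,-2,0,0,0,40,-3,-1,0,0,0,40,-3,-2,0,0,0,40,-3,-1,0,0,0,39,-2,-2,0,0,0
```

Call:
servo_tool(commands=[40, -3, -2, 0, 0, 0, 40, -3, -2, 0, 0, 0, 40, -3, -2, 0, 0, 0, 40, -3, -2, 0, 0, 0, 40, -3, -2, 0, 0, 0, 40, -3, -2, 0, 0, 0, 40, -3, -2, 0, 0, 0, 0, 0, 0, 0, 0, 0, 0, 0, 0, 0, 0, 0], jaw=60)

```text
time_s: 5.7
tool_pos: [0.4205, 0.165, 0.1546]
tool_rot: [-179.9, 0.1, 97.7]
force: [-0.0, -0.2, -0.1]
grip_width: 0.0578
```

Run:
```python
from h import *
st();o=monitor.get_obs()
p,d=read_camera("wrist");cv2.imwrite("pics/w2.png",p[:,:,::-1]);np.save("w2.npy",d)
i=camera_info("wrist");print(i)
K=i["camera_matrix"];T=i["T_tool_cam"]
v,u=np.mgrid[:420,:560];x=(u-K[0,2])/K[0,0];y=(v-K[1,2])/K[1,1];r=np.hypot(x,y)+1e-9
P=np.stack([x/r*np.tan(r)*d,y/r*np.tan(r)*d,d],-1)
P=P@T[:3,:3].T+T[:3,3];R=Ro.from_euler("xyz",o["tool_rot"],degrees=True).as_matrix()
W=P@R.T+o["tool_pos"];np.save("w2W.npy",W)
h=cv2.cvtColor(p,cv2.COLOR_RGB2HSV)
m=(np.hypot(W[...,0]-.4075,W[...,1]-.243)<.03)&(W[...,2]>.005)&(W[...,2]<.07)
q=W[m];print(len(q))
for a in np.arange(.005,.06,.005):
    s=q[(q[:,2]>=a)&(q[:,2]<a+.005)]
    if len(s)>3:print(round(a,3),len(s),s.min(0).round(4),s.max(0).round(4))
```

```text
5.7 [0.4205 0.165  0.1546] [-1.7988e+02  5.0000e-02  9.7690e+01] [-0.05 -0.24 -0.08] 57.8 [ 27.8  -2.1 -51.  113.5  -1.7  67.9 -14.8]
{'camera_matrix': array([[325.1922621 ,   0.        , 278.03533606],
       [  0.        , 325.1922621 , 206.97719264],
       [  0.        ,   0.        ,   1.        ]]), 'T_tool_cam': array([[-5.63348394e-04, -9.69996100e-01, -2.43119824e-01,
         6.63935030e-02],
       [ 9.99999714e-01, -6.69339050e-04,  3.53356765e-04,
        -6.07425323e-04],
       [-5.05484276e-04, -2.43119555e-01,  9.69996199e-01,
        -1.62604683e-01],
       [ 0.00000000e+00,  0.00000000e+00,  0.00000000e+00,
         1.00000000e+00]])}
901
0.025 16 [0.3929 0.2308 0.0287] [0.4223 0.2593 0.03  ]
0.03 542 [0.3931 0.23   0.03  ] [0.4224 0.2596 0.035 ]
0.035 40 [0.3986 0.2344 0.035 ] [0.4169 0.2548 0.0364]
0.045 116 [0.3999 0.2362 0.0457] [0.4155 0.2523 0.05  ]
0.05 187 [0.3987 0.2378 0.05  ] [0.4162 0.2514 0.0525]
```

View pics/w2.png

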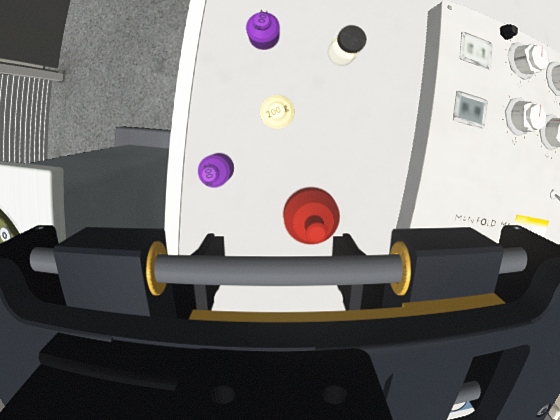

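Brass weight at (277,111) with "200" on top, centre ≈ (0.4077, 0.2447). The purple ones are at (263,28) and (214,170). Moving over the brass one.

Run:
```python
from h import *
plan([.4077,.2447,.08],97.7)
```

```text
3 end [0.4077 0.2447 0.08  ] [-1.7989e+02  5.0000e-02  9.7840e+01]
27.3,-0.8,24.8,-0,0,-0.1,27.3,-0.7,24.9,-0,0,-0.1,27.3,-0.7,24.8,-0,0,-0.1
```

Call:
servo_tool(commands=[27.3, -0.7, 0, 0, 0, 0, 27.3, -0.7, 0, 0, 0, 0, 27.3, -0.8, 0, 0, 0, 0, 0, 0, 35, 0, 0, 0, 0, 0, 40, 0, 0, 0, 0, 0, 0, 0, 0, 0, 0, 0, 0, 0, 0, 0])

```text
time_s: 6.45
tool_pos: [0.4085, 0.2445, 0.08]
tool_rot: [-179.8, 0.0, 97.4]
force: [0.1, -0.0, 1.3]
grip_width: 0.0599
```

Run:
```python
from h import *
st();plan([.4077,.2447,.008],97.7,step=25)
```

```text
6.45 [0.4085 0.2445 0.08  ] [-1.7985e+02  1.0000e-02  9.7450e+01] [ 0.07 -0.03  1.28] 59.9 [ 19.1  10.2 -56.4 115.1   9.8  59.7 -34.3]
3 end [0.4077 0.2447 0.008 ] [1.7985e+02 1.0000e-02 9.7750e+01]
0.1,-0.2,24,-0.1,0,-0.1,0.1,-0.2,24,-0.1,0,-0.1,0.1,-0.3,24,-0.1,0,-0.1
```

Call:
servo_tool(commands=[0, 0, 25, 0, 0, 0, 0, 0, 25, 0, 0, 0, 0, 0, 15, 0, 0, 0, 0, 0, 8, 0, 0, 0, 0, 0, 0, 0, 0, 0, 0, 0, 0, 0, 0, 0])

```text
time_s: 7.05
tool_pos: [0.4101, 0.246, 0.0086]
tool_rot: [179.9, -0.0, 97.5]
force: [0.1, 1.2, 0.0]
grip_width: 0.0598
```

Call:
servo_tool(commands=[0, 0, 0, 0, 0, 0, 0, 0, 0, 0, 0, 0, 0, 0, 0, 0, 0, 0, 0, 0, 0, 0, 0, 0, 0, 0, 0, 0, 0, 0, 0, 0, 0, 0, 0, 0, 0, 0, 0, 0, 0, 0, 0, 0, 0, 0, 0, 0], jaw=20, newtons=20)

```text
time_s: 7.85
tool_pos: [0.4086, 0.2457, 0.0073]
tool_rot: [-180.0, 0.0, 97.6]
force: [-1.1, -0.4, 4.2]
grip_width: 0.0289
```

Run:
```python
from h import *
st()
```

```text
7.85 [0.4086 0.2457 0.0073] [-1.7998e+02  2.0000e-02  9.7550e+01] [-1.1  -0.4   4.17] 28.9 [ 14.2  18.  -53.  118.4  18.3  52.  -41.4]
```

Call:
servo_tool(commands=[0, 0, -10, 0, 0, 0, 0, 0, -25, 0, 0, 0, 0, 0, -40, 0, 0, 0, 0, 0, -40, 0, 0, 0, 0, 0, -20, 0, 0, 0, 0, 0, 0, 0, 0, 0, 0, 0, 0, 0, 0, 0])

```text
time_s: 8.55
tool_pos: [0.4086, 0.2452, 0.1418]
tool_rot: [180.0, 0.1, 97.5]
force: [0.4, 0.1, -3.4]
grip_width: 0.0293
```

Run:
```python
from h import *
st();p,d=read_camera("side");cv2.imwrite("pics/s2.png",cv2.resize(p[100:350,180:430,::-1],None,fx=2.4,fy=2.4))
plan([.479,-.110,.15],97.2,step=35)
```

```text
8.55 [0.4086 0.2452 0.1418] [1.7999e+02 6.0000e-02 9.7520e+01] [ 0.38  0.1  -3.41] 29.3 [ 23.    4.3 -58.4 111.3   4.   66.5 -29.4]
11 end [ 0.4791 -0.1097  0.1503] [-1.799e+02  5.000e-02  9.754e+01]
-33,2,-1,-0,0,0,-33,2,-1,-0,0,0,-33,2,-1,-0,0,0,-33,2,-1,-0,0,0,-33,2,-1,-0,0,0,-33,2,-1,-0,0,0,-33,2,-0,-0,0,0,-33,2,-1,-0,0,0,-32,3,-1,-0,0,0,-33,2,-0,-0,0,0
-32,3,-1,-0,0,0
```

View pics/s2.png

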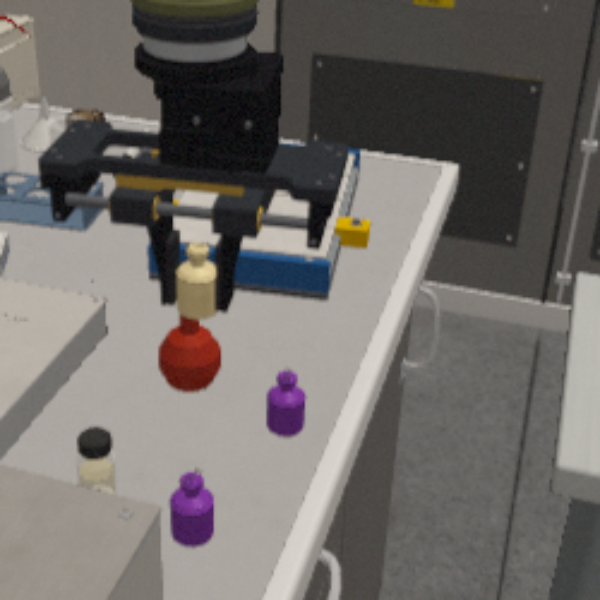

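The brass weight hangs upright between the fingers at (197,285) in the zoomed view. Carrying it over.

Call:
servo_tool(commands=[-33, 2, -1, 0, 0, 0, -33, 2, -1, 0, 0, 0, -33, 2, -1, 0, 0, 0, -33, 2, -1, 0, 0, 0, -33, 2, -1, 0, 0, 0, -33, 2, -1, 0, 0, 0, -33, 2, 0, 0, 0, 0, -33, 2, -1, 0, 0, 0, -32, 3, -1, 0, 0, 0, -33, 2, 0, 0, 0, 0])

```text
time_s: 9.6
tool_pos: [0.4717, -0.0786, 0.1481]
tool_rot: [-179.8, -0.1, 97.6]
force: [0.8, -0.3, -1.6]
grip_width: 0.029
```

Call:
servo_tool(commands=[-32, 3, 0, 0, 0, 0, 0, 0, 0, 0, 0, 0, 0, 0, 0, 0, 0, 0, 0, 0, 0, 0, 0, 0])

```text
time_s: 10.0
tool_pos: [0.4791, -0.1075, 0.1489]
tool_rot: [-179.9, -0.1, 97.6]
force: [0.3, -0.5, -2.9]
grip_width: 0.0294
```

Run:
```python
from h import *
st();p,d=read_camera("top");cv2.imwrite("pics/t3.png",cv2.resize(p[90:290,260:500,::-1],None,fx=3,fy=3))
plan([.479,-.110,.06],97.2,step=35)
```

```text
10.0 [ 0.4791 -0.1075  0.1489] [-1.7987e+02 -1.1000e-01  9.7640e+01] [ 0.29 -0.48 -2.94] 29.4 [ 45.4   4.1 -36.9 109.4   2.6  67.4  15.2]
3 end [ 0.479 -0.11   0.06 ] [-1.7991e+02 -7.0000e-02  9.7070e+01]
-0.9,-0.2,29.8,-0,-0,0.2,-0.8,-0.2,29.7,-0,-0,0.2,-0.9,-0.1,29.8,-0,-0,0.2
```

View pics/t3.png

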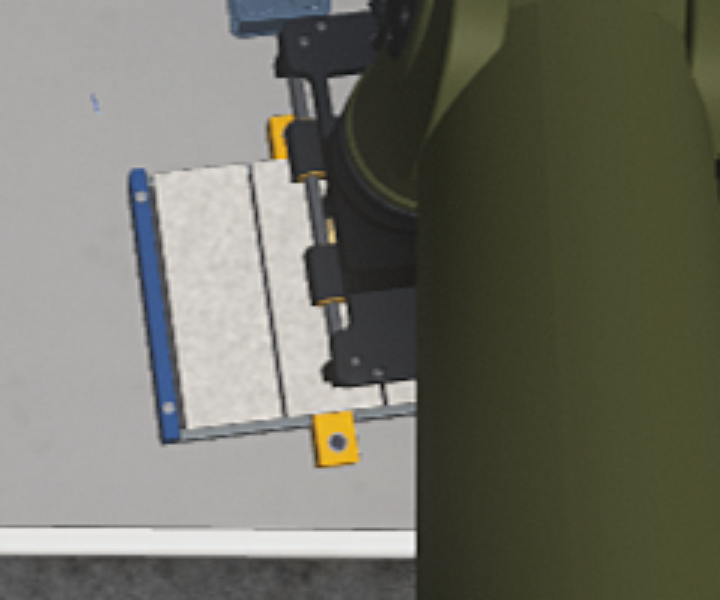

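The deck hasn't moved, and the weight is over the board between the tabs.

Call:
servo_tool(commands=[-2, 0, 30, 0, 0, 0, 0, 0, 30, 0, 0, 0, 0, 0, 20, 0, 0, 0, 0, 0, 10, 0, 0, 0, 0, 0, 5, 0, 0, 0, 0, 0, 2, 0, 0, 0, 0, 0, 0, 0, 0, 0, 0, 0, 0, 0, 0, 0])

```text
time_s: 10.85
tool_pos: [0.481, -0.1112, 0.0542]
tool_rot: [179.9, 0.1, 97.5]
force: [-0.4, -0.1, -2.2]
grip_width: 0.0295
```

Run:
```python
from h import *
st()
```

```text
10.85 [ 0.481  -0.1112  0.0542] [1.7991e+02 6.0000e-02 9.7540e+01] [-0.37 -0.09 -2.25] 29.5 [ 43.7  11.3 -36.3 114.8   8.1  56.3  11. ]
```

Call:
servo_tool(commands=[0, 0, 4, 0, 0, 0, 0, 0, 2, 0, 0, 0, 0, 0, 0, 0, 0, 0, 0, 0, 0, 0, 0, 0])

```text
time_s: 11.25
tool_pos: [0.4805, -0.1112, 0.0474]
tool_rot: [180.0, 0.0, 97.5]
force: [-0.4, -1.2, -0.4]
grip_width: 0.0295
```

Call:
servo_tool(commands=[0, 0, 1, 0, 0, 0, 0, 0, 0, 0, 0, 0, 0, 0, 0, 0, 0, 0])

```text
time_s: 11.55
tool_pos: [0.4805, -0.1112, 0.0464]
tool_rot: [180.0, 0.0, 97.5]
force: [0.6, -1.0, -0.2]
grip_width: 0.0295
```

Call:
servo_tool(commands=[0, 0, 1, 0, 0, 0, 0, 0, 0, 0, 0, 0, 0, 0, 0, 0, 0, 0])

```text
time_s: 11.85
tool_pos: [0.4805, -0.1112, 0.0454]
tool_rot: [180.0, 0.0, 97.5]
force: [0.3, -2.3, 0.6]
grip_width: 0.029
```

Call:
servo_tool(commands=[0, 0, 0, 0, 0, 0, 0, 0, 0, 0, 0, 0, 0, 0, 0, 0, 0, 0], jaw=33)

```text
time_s: 12.15
tool_pos: [0.48, -0.1108, 0.0451]
tool_rot: [-180.0, -0.0, 97.6]
force: [0.0, 0.3, -0.4]
grip_width: 0.0327
```

Call:
servo_tool(commands=[0, 0, 0, 0, 0, 0, 0, 0, 0, 0, 0, 0, 0, 0, 0, 0, 0, 0, 0, 0, 0, 0, 0, 0], jaw=60)

```text
time_s: 12.55
tool_pos: [0.4802, -0.111, 0.0452]
tool_rot: [-180.0, 0.0, 97.5]
force: [0.4, 0.6, 0.6]
grip_width: 0.0557
```

Call:
servo_tool(commands=[0, 0, -5, 0, 0, 0, 0, 0, -15, 0, 0, 0, 0, 0, -30, 0, 0, 0, 0, 0, -40, 0, 0, 0, 0, 0, -40, 0, 0, 0, 0, 0, 0, 0, 0, 0])

```text
time_s: 13.15
tool_pos: [0.4843, -0.1115, 0.1823]
tool_rot: [179.4, 0.3, 97.6]
force: [0.8, -0.5, -0.3]
grip_width: 0.0602
```

Call:
servo_tool(commands=[-40, 0, 0, 0, 0, 0, -40, 0, 0, 0, 0, 0, -40, 0, 0, 0, 0, 0, -40, 0, 0, 0, 0, 0, 0, 0, 0, 0, 0, 0, 0, 0, 0, 0, 0, 0])

```text
time_s: 13.75
tool_pos: [0.501, -0.2701, 0.1753]
tool_rot: [180.0, -0.1, 97.4]
force: [-0.7, 1.4, 0.1]
grip_width: 0.0598
```

Run:
```python
from h import *
st();o=monitor.get_obs()
p,d=read_camera("wrist");cv2.imwrite("pics/w4.png",p[:,:,::-1])
i=camera_info("wrist");K=i["camera_matrix"];T=i["T_tool_cam"]
v,u=np.mgrid[:420,:560];x=(u-K[0,2])/K[0,0];y=(v-K[1,2])/K[1,1];r=np.hypot(x,y)+1e-9
P=np.stack([x/r*np.tan(r)*d,y/r*np.tan(r)*d,d],-1)@T[:3,:3].T+T[:3,3]
W=P@Ro.from_euler("xyz",o["tool_rot"],degrees=True).as_matrix().T+o["tool_pos"]
q=W[(np.hypot(W[...,0]-.48,W[...,1]+.11)<.05)&(W[...,2]>.055)&(W[...,2]<.11)]
print(len(q),q.min(0),q.max(0),(q.min(0)+q.max(0))/2)
p,d=read_camera("side");cv2.imwrite("pics/s4.png",cv2.resize(p[100:300,180:430,::-1],None,fx=3,fy=3))
```

```text
13.75 [ 0.501  -0.2701  0.1753] [ 1.7999e+02 -6.0000e-02  9.7430e+01] [-0.69  1.43  0.11] 59.8 [ 52.5  12.4 -30.4  97.6   6.5  71.7  28. ]
1046 [ 0.46497397 -0.12770891  0.05532944] [ 0.49503251 -0.09776839  0.09189271] [ 0.48000324 -0.11273865  0.07361108]
```

View pics/s4.png

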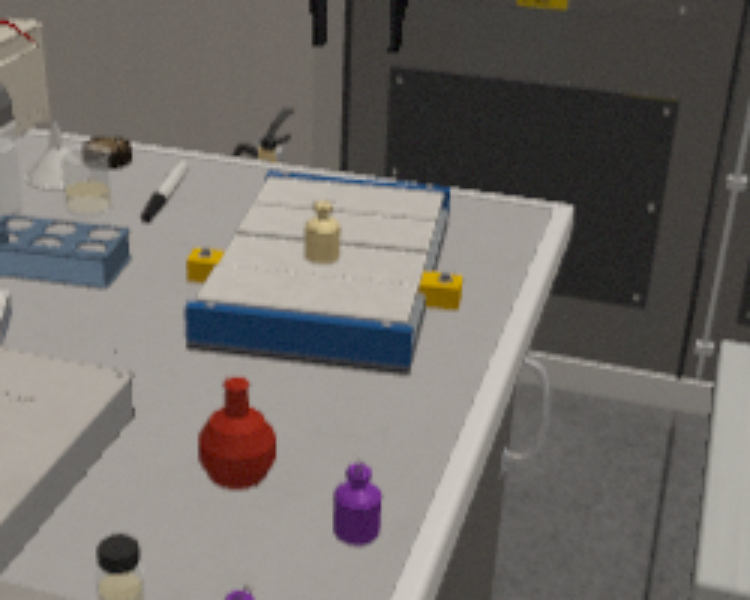

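View pics/w4.png

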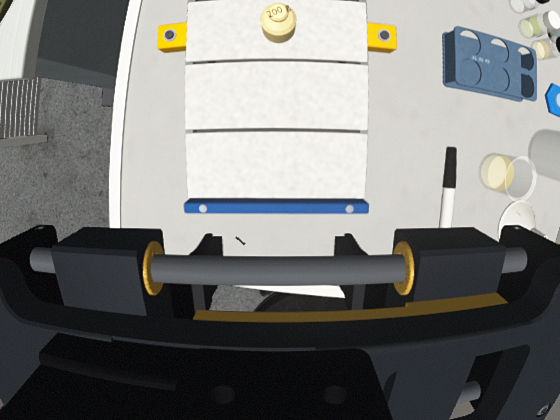

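The weight stands upright at (278,20), between the tabs at (172,36) and (382,37).

Run:
```python
from h import *
env.sign_off()
```

```text
the job is handed in; nothing more can be done
```

I pressed the ribbed board, let it up, stood the brass weight on it over the rib, and handed the job in at about 14 s. No pass or fail was reported back.

- **Board:** it is the second from the left, picked out by the yellow rib ends in the top camera and again in the wrist camera.
- **Press:** using the closed fingertips near mid-board, I felt about 3 N on the springs. The force then jumped to 8.7 N, and a final nudge gave 10.4 N with no further travel, at about 37 mm above the worktop. I then lifted clear.
- **Weight:** I carried the brass weight over upright and let go once the board was taking its load.
- **Last checks:** the side and wrist pictures show it upright on that board, in line with the rib ends, with the gripper well clear. It measures at (0.480, -0.113) m, about 3 mm off the rib's centre line, and the rib is 26 mm wide.
- **Disagreement:** the wrist camera put the top of the weight about 2 mm higher than the expected 2 mm sink of the board would give. That is within the camera's calibration error.

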